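Restock the gravity-feed can rack in order

ROBOT

A 6-joint arm with a two-finger parallel gripper is mounted at the origin on a cart in front of the work surface, level with it; the furniture and walls round the work are solid. World frame = base frame: x ahead of the robot, y to its left, z up, the work surface at z = 0. Lengths are in mm, angles in rad, forces in N, time in s.
With the tool pointing down it reaches from about 300 to 850 mm from the base axis. Payload 4.2 kg.
Tool frame: the origin (TCP) lies between the finger pads; the fingertips stand 22 mm ahead of it and the grasp point (between the pads) lies 3 mm ahead of it; z points along the fingers, y is the line along which they close (so a half turn about z gives the same grasp; the last joint's range is limited). The gripper opens to 91 mm and grips with 3 to 60 N. Pads are 32 mm wide; open, the fingers measure 118 mm over their backs; the gripper's body (76 mm by 178 mm) begins 60 mm behind the grasp point.
Start: joints at [-1.19, 0.32, 1.565, -0, 1.257, -0.02], TCP at [224.343, -529.444, 235.976] pointing down, gripper open.
Joint ranges: [-3.11, 3.11], [-0.84, 2.01], [0.21, 2.61], [-1.34, 4.49], [0.05, 2.63], [-2.56, 2.56]. Speed limits (rad/s): [2.57, 2.57, 3.14, 3.14, 3.14, 3.14].

INTERFACE

Orientations are given as [roll, pitch, yaw] about the fixed x, y, z axes, in that order (R = Rz(yaw) Ry(pitch) Rx(roll)).
In Python, from workcell import r, cams, workorder gives the robot as it stands.
- The arm moves only by the shell command python3 -m handwheel 'ROWS' [FORCE]. ROWS is JSON, one flat list of numbers, 7 for each row, row after row: the shift along the tool's x, y, z in mm, then the turn, a rotation vector about the tool's x, y, z in degrees, then the closure, from 0 (fully open) to 1 (shut). A call has 1 to 5 rows; each row shifts and turns the commanded pose from where the row before left it, along the tool's axes as they then stand; what a row does not reach is not made up. A row lasts 1/10 s, in which the tool goes at most 50 mm and 8.59 degrees, less where a joint would pass 70% of its speed; a pose out of reach is approached as far as the arm can. A call is refused whole if a number of a shift passes 50 or a number of a turn 8.59, either way. A call with a gripper value outside its range is refused whole. The fingers move at their own pace and stop on an object; FORCE is the grip in N (left out, the last holds). Time passes only in rows, so rows that do not move let the fingers close. It gives the time, the measured TCP pose, the force, the opening and the grip force at its end, in the units of the state.
- r.observe(): the state, without advancing time (a new reading comes with each control period).
- cams.get_image(name): name is "scene" or "top"; returns the picture (384x512x3 uint8, blue, green, red); there is no depth.
- cams.camera_info(name): a dict with "camera_matrix" (3x3 intrinsics, pixels), "R" (3x3) and "t" (3): a world point X has camera coordinates R X + t. Camera axes: x right, y down, z forward; pixel columns grow to the right and rows downward; lengths in mm; the calibration is good to about 2 mm. A picture is of the moment at which its call begins. camera_info takes no time and is no camera call.
- workorder.hand_in(): hands the job in; it is judged then, once.
The state is a dict: "time": time; "qpos": joint angles; "dq": joint speeds; "joint_torque": joint torques, N m; "position": TCP position; "orientation": TCP orientation; "wrist_force": force on the tool from outside, world axes, zero at the start; "wrist_torque": the same for the moment, N m; "opening": finger opening in mm; "grip_force": force on a finger pad.
Only numpy, scipy, OpenCV 4.12 (cv2) and the standard library are available. Lean on these libraries where they do the work, as an engineer would, in place of code of your own. Each camera call takes 0.05 s, during which the arm holds its last target. There are 200 camera calls.

TASK

Restock the white sloping can rack: load the yellow can and then the red can through the open loading bay at its high end, so that each rolls down by itself behind the green can that is already at the front stop. In the end they must lie at rest in the lane in the order green, yellow, red, touching one another; leave the green can in its place and do not disturb the mug, the spice jar and the cruet.

Things in the scene. Friction and masses are not known exactly. Their poses are not given: they have to be found in the camera images.
- rack: White sloping can rack, fixed, new place and yaw each time. Origin on the worktop under the loading bay. Its y axis runs level along the lane: -y to the low end with a 36 mm stop, +y to the high end with a 40 mm back wall; z up. Lane floor: slippery, slope 15 degrees, 74 mm above the worktop at the origin, 80 mm wide inside (x), 330 mm long, from 240 mm below the origin to 90 mm above it.
- bay (a point): Centre of a can lying on the lane floor in the open loading bay, 102 mm above the worktop; axes as the rack's. The bay is free for 95 mm along the lane towards the cover and 80 mm towards the back wall; side walls 44 mm high with lips flared outwards to about 62 mm over the floor. A can let go here rolls down by itself.
- place1 (a point): Where the centre of the first can lies, against the low stop (the green can is there from the start). Axes as the rack's. Two steel wires on hoops, 63 to 71 mm over the lane floor, cover the lane from 50 to 155 mm above the stop (places 2 and 3), so cans cannot be put in there from above.
- place2 (a point): Where the centre of the second can lies when it touches the first: 52 mm up the lane from place1.
- place3 (a point): Where the centre of the third can lies when it touches the second: 52 mm up the lane from place2.
- tray: Low wooden tray, fixed, 200 x 90 x 10 mm, origin at the centre of its underside. It has two hollows between 7.5 mm high ridges, 55 mm to either side of its centre along its x axis; in each lies a can, its axis along the tray's y axis. Which can lies in which hollow changes. 58 mm are free between the cans.
- can_yellow_center (a point): Centre of the can with the yellow label and a narrow white band: a steel can, diameter 52 mm, length 66 mm, 0.16 kg, lying on its side. The point's y axis is the can's axis (the can may have rolled about it). At the start it lies in the tray, its centre 36 mm above the worktop.
- can_red_center (a point): The same for the can with the red label, also lying in the tray, of the same size.
- can_green_center (a point): The same for the can with the green label, of the same size, which already lies in the rack against the low stop.
- mug_counter: Bystander: white mug with grey dots, 82 x 114 x 91 mm, standing on the worktop on the right; origin under its centre.
- spice_jar: Bystander: glass spice jar with a green cap, diameter 46, height 106 mm, standing at the front right; origin under its centre.
- cruet: Bystander: glass vinegar cruet with a cork, diameter 76, height 159 mm, standing behind the rack, right of the coffee maker; origin under its centre.
Not all that is in view belongs to the job. What is shaped like the part that bears can_yellow_center but orange or purple is not meant.

How it is judged:
By the outcome, as a careful person would: the job done as asked, in the order asked, and still so for the second after the job is handed in, with the robot touching nothing.
It also fails if it takes over 56 s, if anything falls off the work surface, if the arm or the gripper's body presses on something with over 40 N, if the wrist force passes 120 N, or if a joint passes its speed limit or range.

## Working session

There is one attempt and no reset: what is moved stays moved. The work goes in short steps, Python scripts to look and compute and a shell command to move; the robot and the scene stay as the last step left them, time stands still between calls to the robot, and variables do not carry over. Pictures are saved under pics/ and viewed, at most 13 in all, crops included, and the job is handed in when it is done.

```bash
mkdir -p pics; ls; python3 - <<'E'
from workcell import r,cams
import cv2,numpy as np
for n in("scene","top"):
    im=cams.get_image(n); cv2.imwrite(f"pics/{n}0.png",im)
    c=cams.camera_info(n); R=np.array(c["R"]);t=np.array(c["t"]); print(n,np.round(-R.T@t),np.round(R,3).tolist(),np.round(c["camera_matrix"],1).tolist())
s=r.observe();print(s["position"],s["orientation"],s["opening"],s["time"])
E
```

```text
pics
scene [  69.  647. 1099.] [[-0.855, -0.519, 0.01], [-0.397, 0.642, -0.656], [0.334, -0.565, -0.755]] [[355.4, 0.0, 256.9], [0.0, 355.4, 190.7], [0.0, 0.0, 1.0]]
top [ 226.  -42. 1520.] [[-0.273, -0.962, -0.002], [-0.939, 0.267, -0.217], [0.21, -0.057, -0.976]] [[487.4, 0.0, 259.8], [0.0, 487.4, 185.6], [0.0, 0.0, 1.0]]
[ 224.19073281 -529.05055764  235.23600514] [-3.14005773e+00 -4.52116274e-05  4.00797826e-01] 90.88101609863428 0.1
```

View pics/scene0.png

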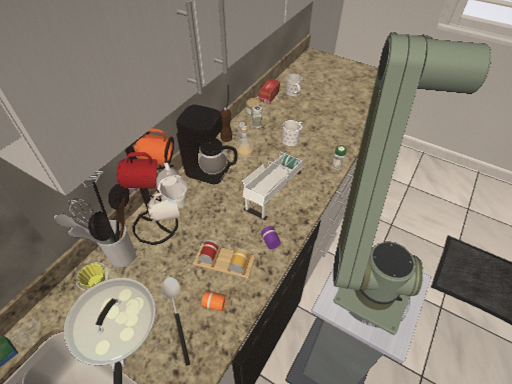

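View pics/top0.png

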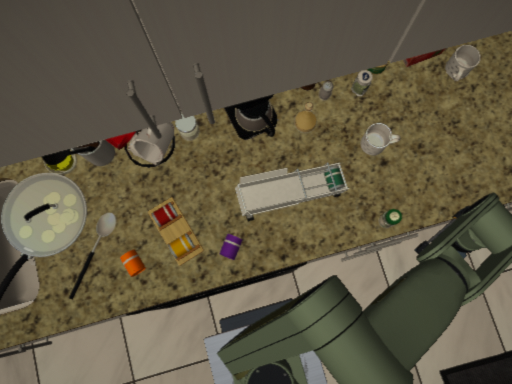

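The rack lies at about (290,190) in the top view, with its low end and green can at (335,180). The tray is at (175,230), with red at (165,213) and yellow at (183,246). The orange and purple cans are decoys.

```bash
cat > h.py <<'E'
import cv2,numpy as np
from workcell import cams
def ray(n,uv,z):
    c=cams.camera_info(n);K=np.array(c["camera_matrix"]);R=np.array(c["R"]);t=np.array(c["t"])
    o=-R.T@t;d=R.T@np.linalg.inv(K)@[uv[0],uv[1],1.]
    return o+d*(z-o[2])/d[2]
def proj(n,X):
    c=cams.camera_info(n);p=np.array(c["camera_matrix"])@(np.array(c["R"])@X+np.array(c["t"]));return p[:2]/p[2]
def blob(im,lo,hi,box):
    x0,y0,x1,y1=box;h=cv2.cvtColor(im[y0:y1,x0:x1],cv2.COLOR_BGR2HSV)
    m=cv2.inRange(h,lo,hi);cs,_=cv2.findContours(m,cv2.RETR_EXTERNAL,cv2.CHAIN_APPROX_NONE)
    c=max(cs,key=cv2.contourArea)+np.array([x0,y0]);return c
E
python3 - <<'E'
from h import *
im=cv2.imread("pics/top0.png");sc=cv2.imread("pics/scene0.png")
a=cv2.resize(im[150:280,140:360],None,fx=3.6,fy=3.6,interpolation=cv2.INTER_CUBIC);cv2.imwrite("pics/topc.png",a)
b=cv2.resize(sc[140:290,180:320],None,fx=4,fy=4,interpolation=cv2.INTER_CUBIC);cv2.imwrite("pics/scc.png",b)
cols=dict(yellow=((18,150,120),(32,255,255)),red=((0,150,60),(6,255,255)),green=((60,80,30),(95,255,255)),wood=((10,60,150),(25,170,255)))
bx=dict(top=(140,150,360,280),scene=(180,145,310,290))
for n,i in(("top",im),("scene",sc)):
  for k,(lo,hi) in cols.items():
    try:
      c=blob(i,lo,hi,bx[n]);q=cv2.minAreaRect(c);ce=np.array(q[0])
      print(n,k,np.round(q[0],1),np.round(q[1],1),round(q[2]),"z36..",np.round(ray(n,ce,50 if k!="wood" else 10)))
    except Exception as e: print(n,k,e)
E
```

```text
top yellow [177.  246.1] [15.8 11.6] 60 z36.. [431. 162.  50.]
top red [161.4 216.2] [15.6 10.4] 58 z36.. [532. 186.  50.]
top green [337.8 179.1] [9.9 7.6] 74 z36.. [ 496. -366.   50.]
top wood [174.6 230.4] [13.   3.9] 56 z36.. [486. 163.  10.]
scene yellow [238.8 260.2] [14.2  9.4] 23 z36.. [424. 157.  50.]
scene red [208.3 251.4] [13.8  8.6] 23 z36.. [531. 183.  50.]
scene green [293. 163.] [4.2 7.1] 45 z36.. [ 484. -350.   50.]
scene wood [244.5 231.5] [129. 115.] 0 z36.. [486.  27.  10.]
```

View pics/topc.png

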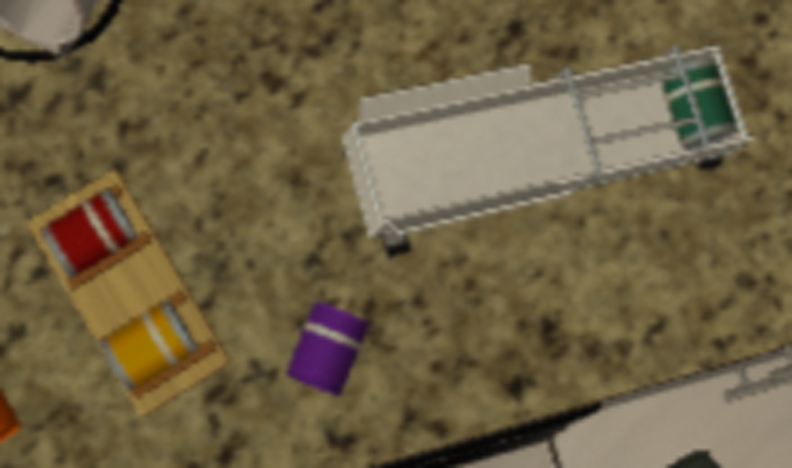

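View pics/scc.png

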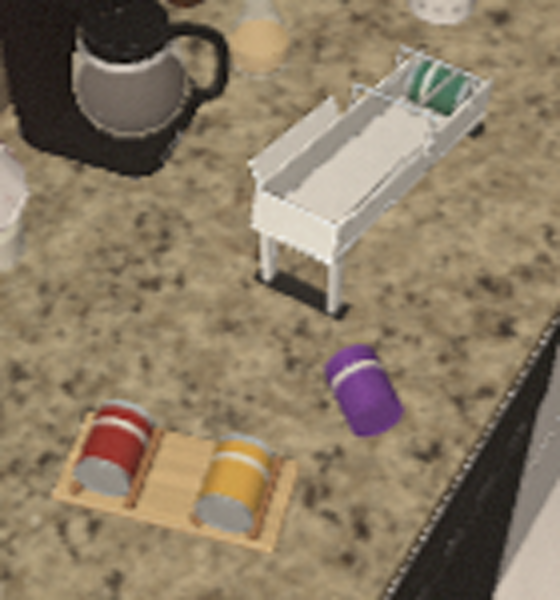

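The crops show the tray corners at crop pixels (30,220), (117,172), (225,358) and (142,412). Red is in the upper-left hollow and yellow in the lower-right one. In the same crop the rack's high end runs (345,135)–(372,237) and its low end (718,47)–(746,138). The flared lips are at the bay.

```bash
python3 - <<'E'
from h import *
T=lambda u,v:((u+.5)/3.6-.5+140,(v+.5)/3.6-.5+150)
S=lambda u,v:((u+.5)/4-.5+180,(v+.5)/4-.5+140)
P=np.array([ray("top",T(*p),10) for p in[(30,220),(117,172),(225,358),(142,412)]])
Q=np.array([ray("scene",S(*p),10) for p in[(90,413),(297,459),(272,550),(54,497)]])
for nm,a in(("top",P),("scene",Q)):print(nm,a[:,:2].round().tolist(),"ctr",a.mean(0).round(1))
ax=(P[2]+P[3]-P[0]-P[1])[:2];print("tray x dir(red->yellow)",np.degrees(np.arctan2(ax[1],ax[0])),np.linalg.norm(ax)/2)
ax=(Q[1]+Q[2]-Q[0]-Q[3])[:2];print("scene",np.degrees(np.arctan2(ax[1],ax[0])),np.linalg.norm(ax)/2)
for nm,f,hp,lp in(("top",T,[(347,137),(372,237)],[(718,47),(746,138)]),("scene",S,[(253,192),(340,230)],[(403,50),(490,85)])):
  H=np.array([ray(nm,f(*p),137) for p in hp]);L=np.array([ray(nm,f(*p),52) for p in lp])
  d=(H.mean(0)-L.mean(0))[:2]
  print(nm,H.round().tolist(),L.round().tolist(),"yaw of +y",np.degrees(np.arctan2(d[1],d[0])),"len",np.linalg.norm(d),"w",np.linalg.norm(H[0]-H[1]),np.linalg.norm(L[0]-L[1]))
  u=d/np.linalg.norm(d);print(" origin from H:",H.mean(0)[:2]-u*80,"from L",L.mean(0)[:2]+u*235)
# cans refined: label+band+ends centroid at can centre height
for n,pts,f in(("top",[(90,235),(150,345)],T),("scene",[(115,448),(234,484)],S)):
  for p in pts: print(n,"can ctr",ray(n,f(*p),40).round())
E
```

```text
top [[569.0, 229.0], [590.0, 146.0], [407.0, 95.0], [382.0, 175.0]] ctr [486.8 161.4  10. ]
scene [[589.0, 148.0], [405.0, 91.0], [378.0, 176.0], [564.0, 232.0]] ctr [483.8 161.9  10. ]
tray x dir(red->yellow) -164.1636482194333 192.86917163481522
scene -162.98179662200897 193.0623507695895
top [[536.0, -55.0, 137.0], [452.0, -53.0, 137.0]] [[545.0, -386.0, 52.0], [461.0, -384.0, 52.0]] yaw of +y 91.45913145921983 len 331.21270479136973 w 84.18339964685764 83.38162272783168
 origin from H: [ 496.4495919  -133.87736434] from L [ 496.86243052 -150.08481204]
scene [[545.0, -59.0, 137.0], [455.0, -62.0, 137.0]] [[560.0, -378.0, 52.0], [456.0, -379.0, 52.0]] yaw of +y 91.43157706100274 len 318.7465955067452 w 89.52231807153866 103.99341642241824
 origin from H: [ 501.97136451 -140.09765145] from L [ 502.06496621 -143.84307754]
top can ctr [536. 178.  40.]
top can ctr [431. 151.  40.]
scene can ctr [535. 179.  40.]
scene can ctr [429. 155.  40.]
```

```bash
cat >> h.py <<'E'
from scipy.linalg import logm,expm
from scipy.spatial.transform import Rotation as Ro
from workcell import r
def T(p,rpy): M=np.eye(4);M[:3,:3]=Ro.from_euler("xyz",rpy).as_matrix();M[:3,3]=p;return M
def cur(): s=r.observe();return T(s["position"],s["orientation"])
def target(p,yaw,tilt=0):  # tool down, yaw deg, tilt deg about tool x
    M=T(p,[np.pi,0,np.radians(yaw)]);M[:3,:3]=M[:3,:3]@Ro.from_rotvec([np.radians(tilt),0,0]).as_matrix();return M
def screw(A,B,n):
    X=np.real(logm(np.linalg.inv(A)@B))/n
    return np.r_[X[:3,3],np.degrees([X[2,1],X[0,2],X[1,0]])].round(2)
E
python3 - <<'E'
from h import *
print(screw(cur(),target([432,149,250],106.4),20))
E
```

```text
[38.39 -5.59 -0.73 -0.   -0.   -4.17]
```

```bash
python3 - <<'E'
s=open('h.py').read().replace("    return np.r_[X[:3,3],np","    return np.r_[expm(X)[:3,3],np")
open('h.py','w').write(s)
from h import *
print(screw(cur(),target([432,149,250],106.4),20))
E
```

```text
[38.16 -6.98 -0.72 -0.   -0.   -4.17]
```

```bash

python3 -m handwheel '[38.2,-7,-0.7,0,0,-4.17,0, 38.2,-7,-0.7,0,0,-4.17,0, 38.2,-7,-0.7,0,0,-4.17,0, 38.2,-7,-0.7,0,0,-4.17,0, 38.2,-7,-0.7,0,0,-4.17,0]' 25
python3 -m handwheel '[38.2,-7,-0.7,0,0,-4.17,0, 38.2,-7,-0.7,0,0,-4.17,0, 38.2,-7,-0.7,0,0,-4.17,0, 38.2,-7,-0.7,0,0,-4.17,0, 38.2,-7,-0.7,0,0,-4.17,0]'
python3 -m handwheel '[38.2,-7,-0.7,0,0,-4.17,0, 38.2,-7,-0.7,0,0,-4.17,0, 38.2,-7,-0.7,0,0,-4.17,0, 38.2,-7,-0.7,0,0,-4.17,0, 38.2,-7,-0.7,0,0,-4.17,0]'
python3 -m handwheel '[38.2,-7,-0.7,0,0,-4.17,0, 38.2,-7,-0.7,0,0,-4.17,0, 38.2,-7,-0.7,0,0,-4.17,0, 38.2,-7,-0.7,0,0,-4.17,0, 38.2,-7,-0.7,0,0,-4.17,0]'
python3 -m handwheel '[0,0,0,0,0,0,0, 0,0,0,0,0,0,0]'
python3 - <<'E'
from h import *
print(screw(cur(),target([432,149,110],106.4),1),r.observe()["qpos"])
for n in("scene","top"): cv2.imwrite(f"pics/{n}1.png",cams.get_image(n))
E
```

```text
time: 0.6
position: [369.5, -399.8, 239.0]
orientation: [-3.141, -0.0, 0.767]
wrist_force: [-0.0, -0.4, -1.0]
opening: 91.4
grip_force: 0.0
time: 1.1
position: [458.2, -228.1, 242.6]
orientation: [-3.141, -0.0, 1.132]
wrist_force: [0.6, -0.2, -0.9]
opening: 91.2
grip_force: 0.0
time: 1.6
position: [479.8, -36.1, 246.1]
orientation: [-3.141, 0.0, 1.495]
wrist_force: [0.4, 0.2, -0.2]
opening: 91.3
grip_force: 0.0
time: 2.1
position: [431.7, 150.9, 249.6]
orientation: [-3.141, 0.0, 1.859]
wrist_force: [0.2, 0.6, -0.2]
opening: 91.6
grip_force: 0.0
time: 2.3
position: [432.0, 149.9, 249.7]
orientation: [-3.141, 0.001, 1.858]
wrist_force: [-0.6, -0.7, 0.2]
opening: 91.0
grip_force: 0.0
[-7.200e-01 -2.100e-01  1.397e+02 -3.000e-02  4.000e-02  6.000e-02] [ 3.09174936e-01  1.23932544e-01  1.79044384e+00 -6.87344909e-04
  1.22769150e+00  2.21318050e-02]
```

```bash

python3 -m handwheel '[-0.7,0,45,0,0,0,0, 0,0,45,0,0,0,0, 0,0,45,0,0,0,0, 0,0,35,0,0,0,0, 0,0,20,0,0,0,0]'
python3 -m handwheel '[0,0,15.7,0,0,0,0, 0,0,0,0,0,0,0, 0,0,0,0,0,0,0.5, 0,0,0,0,0,0,0.8, 0,0,0,0,0,0,0.8]' 25
python3 -m handwheel '[0,0,0,0,0,0,0.8, 0,0,0,0,0,0,0.8, 0,0,0,0,0,0,0.8]' 25
python3 - <<'E'
from h import *
t=cams.get_image("scene")
a=cv2.resize(t[180:320,160:310],None,fx=4,fy=4,interpolation=cv2.INTER_CUBIC);cv2.imwrite("pics/g1.png",a)
E
```

```text
time: 2.9
position: [431.4, 146.9, 57.2]
orientation: [-3.137, 0.0, 1.854]
wrist_force: [-0.2, 0.9, -0.0]
opening: 91.3
grip_force: 0.0
time: 3.4
position: [433.4, 148.8, 45.2]
orientation: [3.139, 0.0, 1.856]
wrist_force: [-0.2, -0.3, -0.7]
opening: 70.2
grip_force: 0.0
time: 3.7
position: [432.7, 148.9, 44.6]
orientation: [3.141, 0.0, 1.857]
wrist_force: [-0.7, -0.3, 3.4]
opening: 51.5
grip_force: 25.0
```

View pics/g1.png

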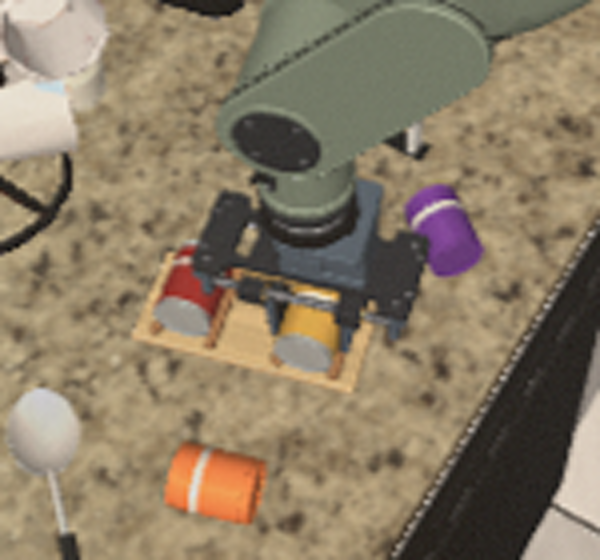

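```bash

python3 - <<'E'
from h import *
e=ray("scene",((305.5)/4-.5+160,352.5/4-.5+180),36)
d=np.array([np.cos(np.radians(106.4)),np.sin(np.radians(106.4))]);p=r.observe()["position"][:2]
print(e,"can offset along axis from TCP",(e[:2]-p)@d-33)
A=cur();A[2,3]+=180
B=target([498,-143,235],181.4,-15);print(screw(A,B,12))
# green can check, top view: cap/label centre
im=cv2.imread("pics/top0.png");h=cv2.cvtColor(im,cv2.COLOR_BGR2HSV)
sub=h[155:205,225:355];m=cv2.inRange(sub,(0,0,125),(179,60,255))
cs,_=cv2.findContours(m,cv2.RETR_EXTERNAL,cv2.CHAIN_APPROX_NONE);c=max(cs,key=cv2.contourArea)+np.array([225,155]);print(cv2.minAreaRect(c))
c=cs=blob(im,(60,60,20),(95,255,255),(310,155,355,205));print(cv2.boundingRect(c),ray("top",cv2.minAreaRect(c)[0],50))
# lower/upper edges of rack at columns
for u in(250,260,270,280,290,300,310,320):
  rr=np.where(m[:,u-225]>0)[0]+155;print(u,rr.min(),rr.max(),end=" | ")
E
python3 -m handwheel '[0,0,-30,0,0,0,0.8, 0,0,-45,0,0,0,0.8, 0,0,-45,0,0,0,0.8, 0,0,-40,0,0,0,0.8, 0,0,-20,0,0,0,0.8]'
```

```text
[422.00283875 178.81211558  36.        ] can offset along axis from TCP -1.2677893294646339
[-21.   -16.29  -3.46  -1.06   0.82  -6.21]
((286.2440185546875, 184.90594482421875), (34.05440139770508, 102.20999145507812), 79.2156982421875)
(333, 174, 11, 11) [ 496.07860074 -366.66579176   50.        ]
250 175 204 | 260 173 204 | 270 171 204 | 280 169 203 | 290 173 201 | 300 171 199 | 310 169 197 | 320 167 195 | time: 4.25
position: [433.7, 149.2, 227.7]
orientation: [3.136, -0.0, 1.856]
wrist_force: [-0.2, 0.2, -0.9]
opening: 51.7
grip_force: 25.0
```

```bash

python3 -m handwheel '[-21,-16.3,-3.5,-1.06,0.82,-6.21,0.8, -21,-16.3,-3.5,-1.06,0.82,-6.21,0.8, -21,-16.3,-3.5,-1.06,0.82,-6.21,0.8, -21,-16.3,-3.5,-1.06,0.82,-6.21,0.8, -21,-16.3,-3.5,-1.06,0.82,-6.21,0.8]'
python3 -m handwheel '[-21,-16.3,-3.5,-1.06,0.82,-6.21,0.8, -21,-16.3,-3.5,-1.06,0.82,-6.21,0.8, -21,-16.3,-3.5,-1.06,0.82,-6.21,0.8, -21,-16.3,-3.5,-1.06,0.82,-6.21,0.8, -21,-16.3,-3.5,-1.06,0.82,-6.21,0.8]'
python3 -m handwheel '[-21,-16.3,-3.5,-1.06,0.82,-6.21,0.8, -21,-16.3,-3.5,-1.06,0.82,-6.21,0.8, 0,0,0,0,0,0,0.8, 0,0,0,0,0,0,0.8]'
python3 - <<'E'
from h import *
for u,a,b in((290,173,201),(300,171,199),(310,169,197),(320,167,195)):
  X=ray("top",(u,(a+b)/2),90);zt=74+44+(X[1]+141)*.268
  P=[ray("top",(u,v),zt+(X2)) for v,X2 in((a-.5,0),(b+.5,0))];print(np.round((P[0]+P[1])/2),np.linalg.norm(P[0]-P[1]).round())
print(screw(cur(),target([498,-143,155],181.4,-15),1),r.observe()["qpos"])
t=cams.get_image("scene")
a=cv2.resize(t[120:240,210:330],None,fx=5,fy=5,interpolation=cv2.INTER_CUBIC);cv2.imwrite("pics/g2.png",a)
E
```

```text
time: 4.75
position: [410.7, 17.8, 236.0]
orientation: [3.034, -0.044, 2.407]
wrist_force: [0.7, 0.4, -1.9]
opening: 51.8
grip_force: 25.0
time: 5.25
position: [460.5, -105.6, 236.3]
orientation: [2.92, -0.025, 2.952]
wrist_force: [0.5, 0.1, -1.9]
opening: 51.1
grip_force: 25.0
time: 5.65
position: [497.4, -143.4, 234.1]
orientation: [2.88, -0.003, -3.119]
wrist_force: [0.0, 0.0, -1.6]
opening: 51.4
grip_force: 25.0
[ 503. -211.   99.] 89.0
[ 502. -243.   91.] 89.0
[ 502. -275.   83.] 90.0
[ 501. -307.   74.] 91.0
[-8.600e-01 -2.015e+01  7.652e+01  1.000e-02 -1.500e-01 -1.700e-01] [-0.44292351  0.28611512  1.64590382  0.2386178   1.33873598 -2.10569389]
```

View pics/g2.png

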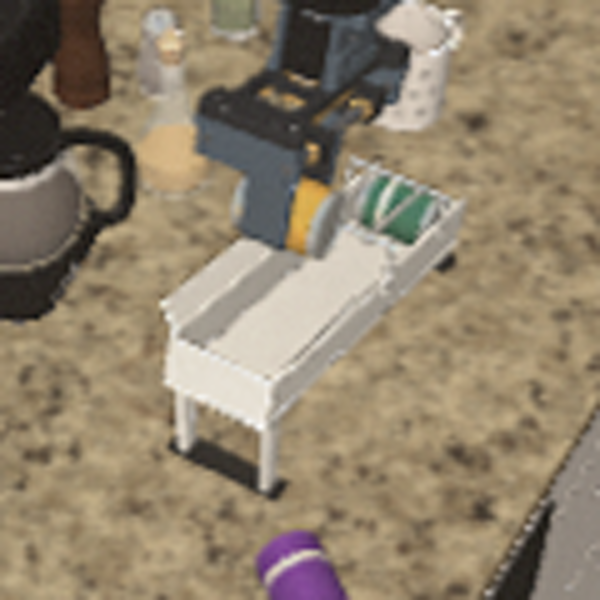

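The yellow can is held over the lane near the rack's wall side. The foot bar at the high end spans crop pixels (170,447)–(285,487), which gives a ground-level measurement, so I use it to refine the rack's centreline.

```bash

python3 - <<'E'
from h import *
f=lambda u,v:((u+.5)/5-.5+210,(v+.5)/5-.5+120)
for nm,p,z in(("footL",(170,449),0),("footR",(285,486),0),("footB",(267,497),0),("legL",(187,450),2),("legR",(270,488),2),("wallTL",(168,345),136),("wallTR",(270,382),136),("floorNL",(215,345),99),("floorNR",(280,375),99),("lowfoot",(450,258),0),("lowTR",(465,202),52),("lowTL",(345,162),52)):
  print(nm,ray("scene",f(*p),z).round())
c=cams.camera_info
# held can right end cap centre, and expected
A=cur();ctr=A[:3,3]+8*A[:3,2];print("held can",ctr.round(),"end px",[((proj("scene",ctr+np.array([s*33,0,0]))-[210,120]+.5)*5).round() for s in(-1,1)])
t=T=lambda u,v:((u+.5)/3.6-.5+140,(v+.5)/3.6-.5+150)
print("top feet",ray("top",T(397,243),0).round(),ray("top",T(712,160),0).round())
E
```

```text
footL [549. -65.   0.]
footR [454. -81.   0.]
footB [460. -65.   0.]
legL [536. -70.   2.]
legR [462. -72.   2.]
wallTL [542. -56. 136.]
wallTR [461. -65. 136.]
floorNL [ 530. -102.   99.]
floorNR [ 474. -102.   99.]
lowfoot [ 456. -367.    0.]
lowTR [ 457. -385.   52.]
lowTL [ 567. -375.   52.]
held can [ 497. -141.  227.] end px [array([326., 226.]), array([245., 191.])]
top feet [464. -73.   0.] [ 459. -361.    0.]
```

```bash

python3 -m handwheel '[-3,-6,24,0,0,0.5,0.8, 0,-8,30,0,0,0,0.8, 0,-8,30,0,0,0,0.8, 0,-5,20,0,0,0,0.8, 0,0,0,0,0,0,0.8]'
python3 -m handwheel '[0,-1.5,6,0,0,0,0.8, 0,-1.2,5,0,0,0,0.8, 0,0,0,0,0,0,0.8, 0,0,0,0,0,0,0.8]'
python3 - <<'E'
from h import *
t=cams.get_image("scene")
a=cv2.resize(t[120:240,210:330],None,fx=5,fy=5,interpolation=cv2.INTER_CUBIC);cv2.imwrite("pics/g3.png",a)
E
```

```text
time: 6.2
position: [499.0, -141.0, 125.9]
orientation: [2.879, -0.007, -3.127]
wrist_force: [0.0, 0.1, -0.4]
opening: 51.7
grip_force: 25.0
time: 6.6
position: [500.4, -142.2, 116.9]
orientation: [2.881, -0.003, -3.126]
wrist_force: [0.6, 0.2, -1.5]
opening: 51.6
grip_force: 25.0
```

View pics/g3.png

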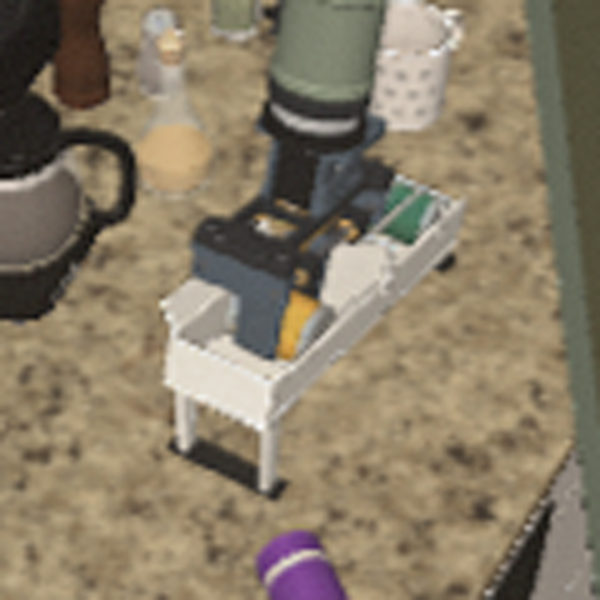

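```bash

python3 -m handwheel '[0,-0.8,3.5,0,0,0,0.8, 0,0,0,0,0,0,0.8, 0,0,0,0,0,0,0.25, 0,0,0,0,0,0,0, 0,0,0,0,0,0,0]'
python3 -m handwheel '[0,0,0,0,0,0,0, 0,0,-10,0,0,0,0, 0,0,-20,0,0,0,0, 0,0,-40,0,0,0,0, 0,0,-45,0,0,0,0]'
python3 - <<'E'
from h import *
t=cams.get_image("scene")
a=cv2.resize(t[120:240,210:330],None,fx=5,fy=5,interpolation=cv2.INTER_CUBIC);cv2.imwrite("pics/g4.png",a)
print(r.observe()["position"], screw(cur(),target([537,177.5,250],106.4),16))
E
```

```text
time: 7.15
position: [500.5, -142.2, 112.9]
orientation: [2.881, -0.003, -3.127]
wrist_force: [0.4, -0.4, -0.5]
opening: 72.9
grip_force: 0.1
time: 7.65
position: [500.5, -171.7, 225.0]
orientation: [2.879, -0.005, -3.126]
wrist_force: [1.1, -0.1, -0.1]
opening: 91.3
grip_force: 0.0
[ 504.26815452 -174.97391626  232.9172791 ] [11.47 20.79  2.04  0.8  -0.56  4.63]
```

View pics/g4.png

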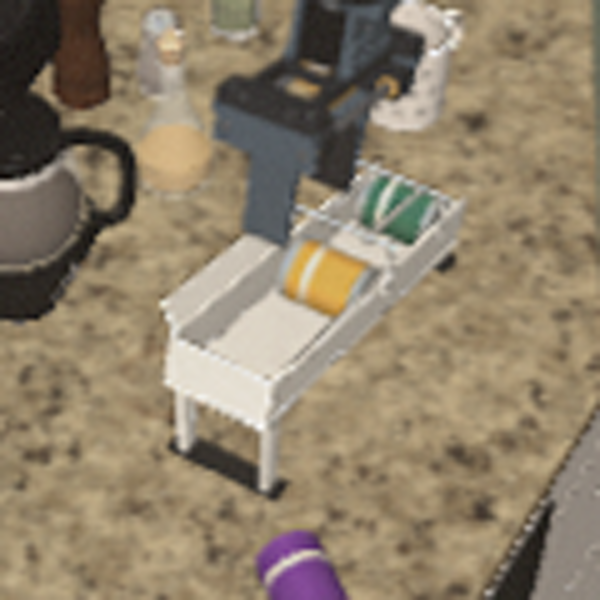

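The yellow can is rolling down under the wires, at about (330,275) in the crop. I'm going for the red can now.

```bash

python3 -m handwheel '[11.5,20.8,2,0.8,-0.56,4.63,0, 11.5,20.8,2,0.8,-0.56,4.63,0, 11.5,20.8,2,0.8,-0.56,4.63,0, 11.5,20.8,2,0.8,-0.56,4.63,0, 11.5,20.8,2,0.8,-0.56,4.63,0]'
python3 -m handwheel '[11.5,20.8,2,0.8,-0.56,4.63,0, 11.5,20.8,2,0.8,-0.56,4.63,0, 11.5,20.8,2,0.8,-0.56,4.63,0, 11.5,20.8,2,0.8,-0.56,4.63,0, 11.5,20.8,2,0.8,-0.56,4.63,0]'
python3 -m handwheel '[11.5,20.8,2,0.8,-0.56,4.63,0, 11.5,20.8,2,0.8,-0.56,4.63,0, 11.5,20.8,2,0.8,-0.56,4.63,0, 11.5,20.8,2,0.8,-0.56,4.63,0, 11.5,20.8,2,0.8,-0.56,4.63,0]'
python3 -m handwheel '[11.5,20.8,2,0.8,-0.56,4.63,0, 0,0,0,0,0,0,0, 0,0,0,0,0,0,0]'
python3 - <<'E'
from h import *
im=cams.get_image("top");cv2.imwrite("pics/top5.png",im)
sc=cams.get_image("scene");cv2.imwrite("pics/scene5.png",sc)
a=cv2.resize(sc[130:290,190:310],None,fx=3.7,fy=3.7,interpolation=cv2.INTER_CUBIC);cv2.imwrite("pics/g5.png",a)
print(r.observe()["position"], screw(cur(),target([537.5,178.5,44],106.4),1))
E
```

```text
time: 8.2
position: [459.5, -61.1, 240.0]
orientation: [2.962, -0.044, 2.748]
wrist_force: [-0.5, -0.1, 0.3]
opening: 91.2
grip_force: 0.0
time: 8.7
position: [465.9, 57.2, 248.0]
orientation: [3.051, -0.05, 2.341]
wrist_force: [0.2, 0.7, -0.6]
opening: 91.1
grip_force: 0.0
time: 9.2
position: [518.4, 163.7, 246.0]
orientation: [3.137, -0.02, 1.935]
wrist_force: [0.5, -0.0, -0.3]
opening: 91.4
grip_force: 0.0
time: 9.5
position: [533.3, 181.0, 243.5]
orientation: [-3.13, -0.01, 1.859]
wrist_force: [0.1, -1.0, -0.1]
opening: 91.3
grip_force: 0.0
[532.93106824 180.25833836 243.77161247] [-5.0600e+00  6.0800e+00  1.9968e+02 -6.3000e-01 -6.0000e-01  4.0000e-02]
```

View pics/g5.png

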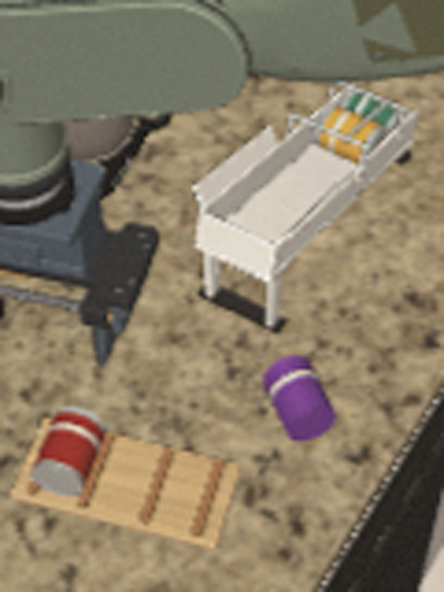

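Yellow has come to rest against green, at crop (350,130). The red can lies in its hollow, with its front cap centre at about (62,474).

```bash

python3 - <<'E'
from h import *
e=ray("scene",(62.5/3.7-.5+190,474.5/3.7-.5+130),36)
d=np.array([np.cos(np.radians(106.4)),np.sin(np.radians(106.4)),0]);c=e-33*d;print(c)
print("off-axis vs planned",c[:2]-[537.5,178.5])
E
python3 -m handwheel '[-5,6,40,-0.63,-0.6,0,0, 0,0,45,0,0,0,0, 0,0,45,0,0,0,0, 0,0,10,0,0,0,0, 0,0,0,0,0,0,0]'
python3 -c "
from h import *
print(screw(cur(),target([537.5,178.5,44],106.4),1))"
```

```text
[537.28831324 168.35498434  36.        ]
off-axis vs planned [ -0.21168676 -10.14501566]
time: 10.1
position: [539.2, 177.3, 102.7]
orientation: [-3.139, -0.0, 1.857]
wrist_force: [0.2, -0.3, -0.5]
opening: 91.2
grip_force: 0.0
[ 1.68 -1.15 58.74 -0.16 -0.   -0.  ]
```

```bash

python3 -m handwheel '[-5,-1.2,35,0,0,0,0, 0,0,18,0,0,0,0, 0,0,5.7,0,0,0,0, 0,0,0,0,0,0,0.4, 0,0,0,0,0,0,0.8]' 25
python3 -m handwheel '[0,0,0,0,0,0,0.8, 0,0,0,0,0,0,0.8, 0,0,0,0,0,0,0.8, 0,0,0,0,0,0,0.8]' 25
python3 -m handwheel '[0,0,-30,0,0,0,0.8, 0,0,-45,0,0,0,0.8, 0,0,-45,0,0,0,0.8, 0,0,-40,0,0,0,0.8, 0,0,-20,0,0,0,0.8]'
python3 -m handwheel '[0,0,0,0,0,0,0.8]'
python3 -c "
from h import *
A=cur();print(A[:3,3],screw(A,target([500,-143,235],180.9,-15),15))
sc=cams.get_image('scene');A=cur();d=A[:3,0]
c=A[:3,3]+8*A[:3,2];u=proj('scene',c+33*d);b=[int(v) for v in(u[0]-60,u[1]-60)]
a=cv2.resize(sc[b[1]:b[1]+120,b[0]:b[0]+120],None,fx=5,fy=5,interpolation=cv2.INTER_CUBIC);cv2.imwrite('pics/g6.png',a);print(b,(u-b+.5)*5,(proj('scene',c+43*d)-b+.5)*5)
"
```

```text
time: 10.6
position: [542.0, 173.4, 46.8]
orientation: [3.137, -0.0, 1.858]
wrist_force: [1.0, 0.4, 0.6]
opening: 77.9
grip_force: 0.0
time: 11.0
position: [540.5, 173.0, 45.1]
orientation: [3.141, -0.0, 1.858]
wrist_force: [-0.4, 0.3, 2.8]
opening: 51.4
grip_force: 25.0
time: 11.5
position: [541.5, 173.3, 228.4]
orientation: [3.136, -0.0, 1.858]
wrist_force: [1.1, -0.2, -2.1]
opening: 51.6
grip_force: 25.0
time: 11.6
position: [541.8, 173.4, 227.8]
orientation: [3.135, -0.0, 1.858]
wrist_force: [0.1, -0.2, -2.0]
opening: 51.5
grip_force: 25.0
[541.83811469 173.38852203 227.77430324] [-11.83 -19.31  -3.27  -0.83   0.67  -4.93]
[138, 167] [306.26239705 304.86039863] [300.24476803 318.12610976]
```

View pics/g6.png

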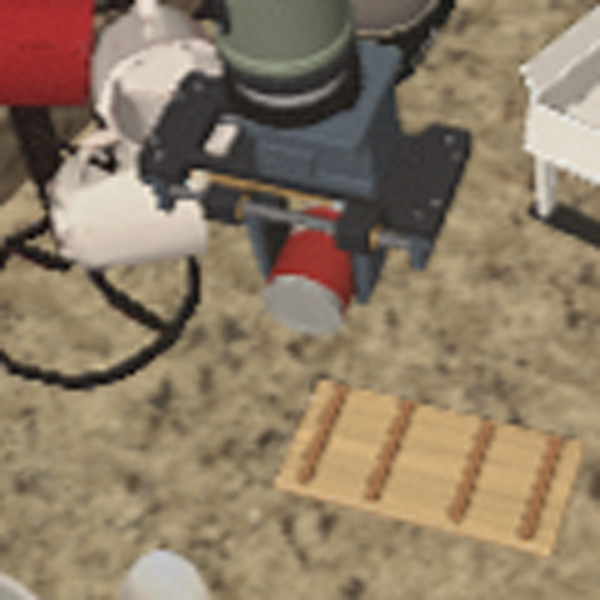

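Red is held with its cap centre at (304,304). I predicted (306,305), so the can is centred in the gripper. Moving to the bay.

```bash

python3 -m handwheel '[-11.8,-19.3,-3.3,-0.83,0.67,-4.93,0.8, -11.8,-19.3,-3.3,-0.83,0.67,-4.93,0.8, -11.8,-19.3,-3.3,-0.83,0.67,-4.93,0.8, -11.8,-19.3,-3.3,-0.83,0.67,-4.93,0.8, -11.8,-19.3,-3.3,-0.83,0.67,-4.93,0.8]'
python3 -m handwheel '[-11.8,-19.3,-3.3,-0.83,0.67,-4.93,0.8, -11.8,-19.3,-3.3,-0.83,0.67,-4.93,0.8, -11.8,-19.3,-3.3,-0.83,0.67,-4.93,0.8, -11.8,-19.3,-3.3,-0.83,0.67,-4.93,0.8, -11.8,-19.3,-3.3,-0.83,0.67,-4.93,0.8]'
python3 -m handwheel '[-11.8,-19.3,-3.3,-0.83,0.67,-4.93,0.8, -11.8,-19.3,-3.3,-0.83,0.67,-4.93,0.8, -11.8,-19.3,-3.3,-0.83,0.67,-4.93,0.8, -11.8,-19.3,-3.3,-0.83,0.67,-4.93,0.8, -11.8,-19.3,-3.3,-0.83,0.67,-4.93,0.8]'
python3 -m handwheel '[0,0,0,0,0,0,0.8, 0,0,0,0,0,0,0.8]'
python3 -c "
from h import *
A=cur();print(A[:3,3],screw(A,target([500.5,-142.5,113],180.9,-15),1))"
```

```text
time: 12.15
position: [478.0, 76.8, 234.3]
orientation: [3.062, -0.044, 2.294]
wrist_force: [1.1, -0.1, -1.6]
opening: 51.6
grip_force: 25.0
time: 12.65
position: [463.3, -35.5, 236.6]
orientation: [2.967, -0.048, 2.728]
wrist_force: [0.2, -0.4, -1.6]
opening: 51.3
grip_force: 25.0
time: 13.15
position: [497.2, -143.8, 230.4]
orientation: [2.879, -0.012, -3.123]
wrist_force: [0.2, 1.5, -2.7]
opening: 51.6
grip_force: 25.0
time: 13.35
position: [497.3, -143.0, 230.7]
orientation: [2.879, -0.012, -3.128]
wrist_force: [-1.4, 0.0, -1.8]
opening: 51.6
grip_force: 25.0
[ 497.29788591 -142.98546979  230.73422261] [-4.6700e+00 -3.0090e+01  1.1377e+02  3.0000e-02 -6.6000e-01 -2.9000e-01]
```

```bash

python3 -m handwheel '[-4.5,-7.5,28,0,-0.66,-0.3,0.8, 0,-8,30,0,0,0,0.8, 0,-8,30,0,0,0,0.8, 0,-4,16,0,0,0,0.8, 0,0,0,0,0,0,0.8]'
python3 -m handwheel '[0,-2,7,0,0,0,0.8, 0,0,2,0,0,0,0.8, 0,0,0,0,0,0,0.8, 0,0,0,0,0,0,0.8]'
python3 -m handwheel '[0,0,0,0,0,0,0.25, 0,0,0,0,0,0,0, 0,0,0,0,0,0,0, 0,0,0,0,0,0,0, 0,0,-10,0,0,0,0]'
python3 -m handwheel '[0,0,-20,0,0,0,0, 0,0,-40,0,0,0,0, 0,0,-45,0,0,0,0, 0,0,0,0,0,0,0, 0,40,0,0,0,0,0]'
python3 -m handwheel '[0,50,0,0,0,0,0, 0,50,0,0,0,0,0, 0,50,0,0,0,0,0, 0,0,0,0,0,0,0, 0,0,0,0,0,0,0]'
python3 -m handwheel '[0,0,0,0,0,0,0, 0,0,0,0,0,0,0, 0,0,0,0,0,0,0, 0,0,0,0,0,0,0, 0,0,0,0,0,0,0]'
python3 -m handwheel '[0,0,0,0,0,0,0, 0,0,0,0,0,0,0, 0,0,0,0,0,0,0, 0,0,0,0,0,0,0, 0,0,0,0,0,0,0]'
python3 -c "
from h import *
sc=cams.get_image('scene');tp=cams.get_image('top')
a=cv2.resize(sc[120:220,220:320],None,fx=4,fy=4,interpolation=cv2.INTER_CUBIC);b=cv2.resize(tp[140:240,250:350],None,fx=4,fy=4,interpolation=cv2.INTER_CUBIC)
cv2.imwrite('pics/g7.png',np.hstack([a,b]))"
```

```text
time: 13.85
position: [501.0, -141.1, 123.0]
orientation: [2.879, -0.0, -3.124]
wrist_force: [0.2, -0.6, -1.7]
opening: 51.4
grip_force: 25.0
time: 14.25
position: [503.2, -142.5, 117.0]
orientation: [2.882, 0.006, -3.124]
wrist_force: [-1.3, 0.1, -2.1]
opening: 51.9
grip_force: 25.0
time: 14.75
position: [502.2, -144.7, 125.4]
orientation: [2.88, 0.002, -3.124]
wrist_force: [-0.2, -0.0, -0.3]
opening: 88.8
grip_force: 0.2
time: 15.25
position: [503.1, -136.4, 238.4]
orientation: [2.884, 0.007, -3.129]
wrist_force: [0.3, 1.9, -0.4]
opening: 91.6
grip_force: 0.0
time: 15.75
position: [499.3, 12.2, 276.8]
orientation: [2.882, 0.006, -3.121]
wrist_force: [-0.8, -0.6, 0.9]
opening: 91.1
grip_force: 0.0
time: 16.25
position: [499.6, 10.9, 276.1]
orientation: [2.881, 0.005, -3.125]
wrist_force: [-0.3, -0.0, 0.4]
opening: 90.7
grip_force: 0.0
time: 16.75
position: [499.5, 11.5, 276.4]
orientation: [2.881, 0.005, -3.124]
wrist_force: [-0.2, 0.3, 0.3]
opening: 91.4
grip_force: 0.0
```

View pics/g7.png

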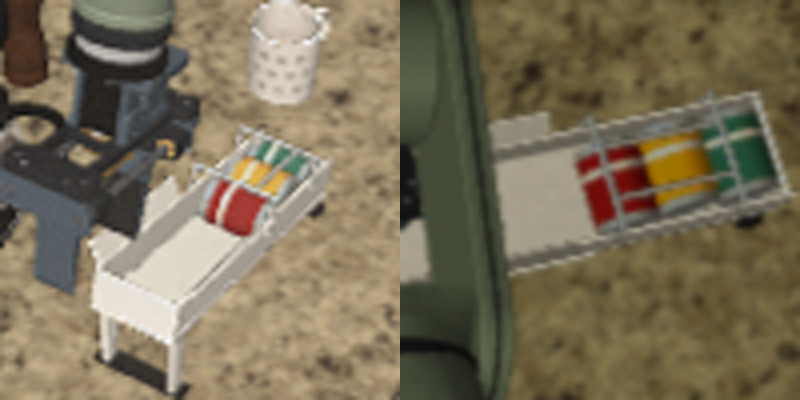

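The lane holds green (735,155), yellow (680,170) and red (612,185), touching and at rest, and the robot is clear of them.

```bash
python3 -c "
from workcell import workorder
print(workorder.hand_in())"
```

```text
the job is handed in; nothing more can be done
None
```

The yellow can and then the red can were loaded through the bay, and in the last picture they lie in the lane as green, yellow, red, touching and at rest; I handed the job in at about 17 s, and no verdict came back.

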